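Close the pipe clip on the slip pump outlet with the clip pliers

ROBOT

A 6-joint arm with a two-finger parallel gripper is mounted at the origin on the work surface. World frame = base frame: x ahead of the robot, y to its left, z up, the work surface at z = 0. Lengths are in m, angles in degrees, forces in N, time in s.
With the tool pointing down it reaches from about 0.325 to 0.85 m from the base axis. Payload 15.5 kg.
Tool frame: the origin (TCP) lies at the very end of the fingers, on their centre line; the grasp point (between the pads) lies arm.grip_depth behind it (arm.grip_depth is the distance from the TCP to the grasp point, in m); z points along the fingers, y is the line along which they close (so a half turn about z gives the same grasp; the last joint's range is limited). The gripper opens to 91 mm and grips with 3 to 60 N. Pads are 32 mm wide; open, the fingers measure 118 mm over their backs; the gripper's body (76 mm by 178 mm) begins 60 mm behind the grasp point.
Start: joints at [-79.498, 28.281, 77.091, -0, 74.628, -5.472], TCP at [0.172, -0.601, 0.214] pointing down, gripper open.
Joint ranges: [-166.48, 166.48], [-47.26, 123.95], [12.59, 153.08], [-70.14, 250.14], [6.76, 159.57], [-176.63, 176.63]. Speed limits (degrees/s): [108.29, 108.29, 147.25, 172.46, 172.46, 172.46].

INTERFACE

Orientations are given as a 3x3 rotation matrix whose columns are the frame's x, y, z axes.
In Python, from rig import arm gives the robot as it stands. Calls block until the motion is done:
- arm.move_to(position, orientation): joint-space move of the TCP to a pose.
- arm.move_l(position, orientation=None, feed=0.15): straight line of the TCP; orientation=None keeps the orientation; feed is the mean speed in m/s.
- arm.move_joints(angles): joint-space move.
- arm.grip(opening): finger opening in m; the grip force is fixed at half the most; returns when the fingers have stopped.
- arm.sleep(seconds).
- arm.solve_ik(position, orientation): joint angles nearest the present ones, or None.
- arm.snapshot(name): name is "scene" or "top" or "wrist"; returns the picture (420x560x3 uint8, red, green, blue); there is no depth.
- arm.get_calibration(name): a dict with "intrinsics" (3x3 intrinsics, pixels), "cam_to_world" (4x4, takes a point from camera to world coordinates). Camera axes: x right, y down, z forward; pixel columns grow to the right and rows downward; lengths in m; the calibration is good to about 2 mm. A picture is of the moment at which its call begins: read the wrist's pose just before it. get_calibration takes no time and is no camera call; for the wrist camera it gives the pose at the moment of the call.
A pose or a line that the arm cannot do raises arm.Unreachable and nothing moves.
- arm.sign_off(): hands the job in; it is judged then, once.
Readings, each from a call of its own:
- arm.current_t(): time.
- arm.current_joint_positions(): joint angles.
- arm.current_dq(): joint speeds.
- arm.current_tau(): joint torques, N m.
- arm.current_ee_pos(): TCP position.
- arm.current_tool_rot(): TCP orientation.
- arm.current_force(): force on the tool from outside, world axes, zero at the start.
- arm.current_torque(): the same for the moment, N m.
- arm.current_width(): finger opening in m.
- arm.current_grasp_force(): force on a finger pad.
Only numpy, scipy, OpenCV 4.12 (cv2) and the standard library are available. Lean on these libraries where they do the work, as an engineer would, in place of code of your own. Each camera call takes 0.05 s, during which the arm holds its last target. There are 200 camera calls.

TASK

Take the red-handled clip pliers out of their wooden holder, put the jaws over the two ears of the open orange pipe clip and squeeze the ears together until the clip clicks shut and stays shut. The plastic ears crack if squeezed hard, so squeeze gently with the pliers only, without pushing the clip sideways, keep the fingers off it, stop at the click, then stand the pliers back upright in the holder, as far down as they go, let go and withdraw. Leave the other pottery and tools where they are.

Things in the scene. Friction and masses are not known exactly. Their poses are not given: they have to be found in the camera images.
- outlet: slip pump outlet, bolted down: dark round base (diameter 110, 12 mm high), upright grey pipe (diameter 40, collar 46, top at 90 mm). Origin: centre of the underside, z up. An orange snap clip rings the pipe (diameter 50, 44 to 58 mm above the bench); its two ears stick out on the -x side, which faces the robot at yaw 0.
- ears (a point): fixed point on the outlet, nominally midway between the open ears at mid-height: 45 mm to -x and 4.5 mm to +y of the pipe axis, 51 mm above the bench. Axes as the outlet's; the clip closes along y. Each ear is a block 18 (x) by 6 (y) by 18 mm high. The moving ear's outer face lies 13.5 mm to +y of this point, the fixed ear's 13.5 mm to -y, give or take 3 mm: clips differ, feel for it.
- ear_moving: the sliding ear (+y side); its origin moves with it; outer face 18 mm, inner face 12 mm to +y of the origin. It slides 9 mm towards the fixed ear, so the middle between the outer faces wanders 4.5 mm to -y and the pliers must follow, or they press sideways. It cracks above 20 N, and the pliers may press on both ears together with 34 N at most; 10 to 13 N on each is enough.
- snap (a joint): travel of the moving ear, in m: 0 open, 0.009 shut. The resistance grows to about 10 N between 3 and 5 mm and then falls; past about 8 mm the ear jumps home by itself (the click) and stays shut. Let go earlier, it springs open again. Beyond the click there is only about 1 mm of slack before the shut clip resists hard.
- holder: wooden pliers holder screwed to the bench: base 100 x 120 x 6 mm with an open-topped pocket, inside 24 mm in x and 76 mm in y, walls 6 mm, rim 52 mm above the bench. Origin: centre of the underside, z up.
- pocket (a point): centre of the pocket's floor, 12 mm above the bench, axes as the holder's.
- pliers: clip pliers, 130 to 200 g, standing jaws-down in the pocket, sprung open, 140 mm tall. Origin: midway between the jaw tips at their lowest edge when open (at point pocket when put back); z up to the handles, y the line along which handles and jaws close, x across. Rivet 56 mm above the origin, red handles from 85 to 140 mm. Pressing the handles together closes the jaws; both halves move alike about this frame.
- handles (a point): point between the handles to grip at, 116 mm above the pliers' origin, 60 mm above the rivet. Here the handles measure about 64 mm over their outer faces (in y) sprung open and, at the click, 30 to 40 mm depending on the clip; each is 16 mm wide in x, 8 mm thick. Their spring pushes back with about 5 N open, 9 N at the click; with the clip's resistance up to 20 N.
- jaws (a point): point between the jaws to put at the ears' mid-height, 6 mm above the pliers' origin, 50 mm below the rivet. Gap here about 44 mm sprung open, 15 to 21 mm with the clip shut (5 mm for each 6 mm at the handles; held at 58 mm over the handles it clears both ears); jaws 14 mm wide in x, 8 mm thick, flat inside for 40 mm up from the tips, which drop 4 mm as they close.
- jaw_a (a joint): closing angle of one half of the pliers, in rad (the other half mirrors it): 0 sprung open, 0.19 to 0.29 when the clip is shut.
- dish_a: flower-shaped grey clay dish, 99 mm wide, 16 mm high; leave alone. Origin: centre of its underside.
- dish_b: flower-shaped grey clay dish, 99 mm wide, 16 mm high; leave alone. Origin: centre of its underside.
- dish_c: flower-shaped grey clay dish, 99 mm wide, 16 mm high; leave alone. Origin: centre of its underside.
- glaze_cup: white cup, 84 mm wide, 75 mm high; leave alone. Origin: centre of its underside.
- pot: black pot with wire handle, 104 mm wide, 105 mm high over the handle; leave alone. Origin: centre of its underside.
- glaze_brush: glaze brush with a wooden handle, about 200 mm long, lying on the bench; leave alone. Origin: centre of its underside.
- stain_jar: amber jar, 60 mm wide, 85 mm high; leave alone. Origin: centre of its underside.
Mind the look-alikes: they are no part of the job. What is shaped like the pliers but green or pink is not meant.

How it is judged:
By the outcome, as a careful person would: the job done as asked, in the order asked, and still so for the second after the job is handed in, with the robot touching nothing.
It also fails if it takes over 72 s, if anything falls off the work surface, if the arm or the gripper's body presses on something with over 40 N, if the wrist force passes 120 N, or if a joint passes its speed limit or range.

## Working session

There is one attempt and no reset: what is moved stays moved. The work goes in short steps, each a Python script; the robot and the scene stay as the last script left them, time stands still between calls to the robot, and variables do not carry over. Pictures are saved under pics/ and viewed, at most 10 in all, crops included, and the job is handed in when it is done.

```bash
mkdir -p pics; ls; python3 - <<'E'
from rig import arm
import cv2,numpy as np
for n in ("scene","top"):
    im=arm.snapshot(n); cv2.imwrite(f"pics/{n}0.png",cv2.cvtColor(im,cv2.COLOR_RGB2BGR))
    c=arm.get_calibration(n); print(n,np.round(c["intrinsics"],1).tolist(),np.round(c["cam_to_world"],3).tolist())
print(arm.grip_depth,arm.current_t(),arm.current_tool_rot())
a=cv2.imread("pics/scene0.png");b=cv2.imread("pics/top0.png")
E
```

```text
pics
scene [[538.4, 0.0, 280.0], [0.0, 538.4, 206.2], [0.0, 0.0, 1.0]] [[0.477, 0.501, -0.722, 1.588], [0.879, -0.288, 0.38, -0.55], [-0.017, -0.816, -0.577, 0.959], [0.0, 0.0, 0.0, 1.0]]
top [[542.1, 0.0, 274.8], [0.0, 542.1, 211.9], [0.0, 0.0, 1.0]] [[0.021, -0.987, 0.162, 0.232], [-1.0, -0.022, -0.009, 0.027], [0.012, -0.161, -0.987, 1.754], [0.0, 0.0, 0.0, 1.0]]
0.0188 0.1 [[ 9.61382344e-01  2.75216175e-01 -2.12237513e-04]
 [ 2.75216245e-01 -9.61381783e-01  1.04216616e-03]
 [ 8.27797062e-05 -1.06033136e-03 -9.99999434e-01]]
```

View pics/scene0.png

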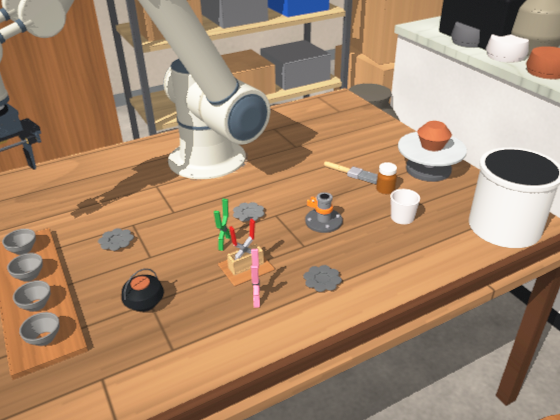

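View pics/top0.png

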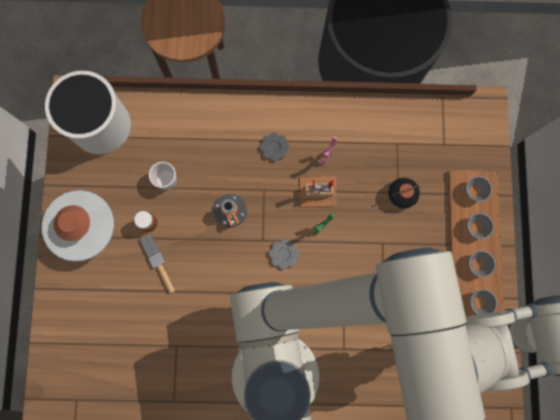

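Scene: red pliers in the wooden holder at about scene (243,240), top (318,190). The green ones (scene 223,225; top 323,224) and pink ones (scene 256,278; top 329,152) are look-alikes. The outlet is at scene (323,212), top (230,210). Next I'll confirm in an enlarged crop.

```bash
python3 - <<'E'
import cv2,numpy as np
a=cv2.imread("pics/scene0.png");b=cv2.imread("pics/top0.png")
R=lambda i,x,y,w,h:cv2.resize(i[y:y+h,x:x+w],(400,300),interpolation=cv2.INTER_CUBIC)
o=np.vstack([np.hstack([R(a,193,200,112,84)+0,R(a,285,180,80,60)]),np.hstack([R(b,278,160,80,60),R(b,205,187,56,42)])])
cv2.imwrite("pics/crop1.png",o)
E
```

```text
(no output)
```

View pics/crop1.png

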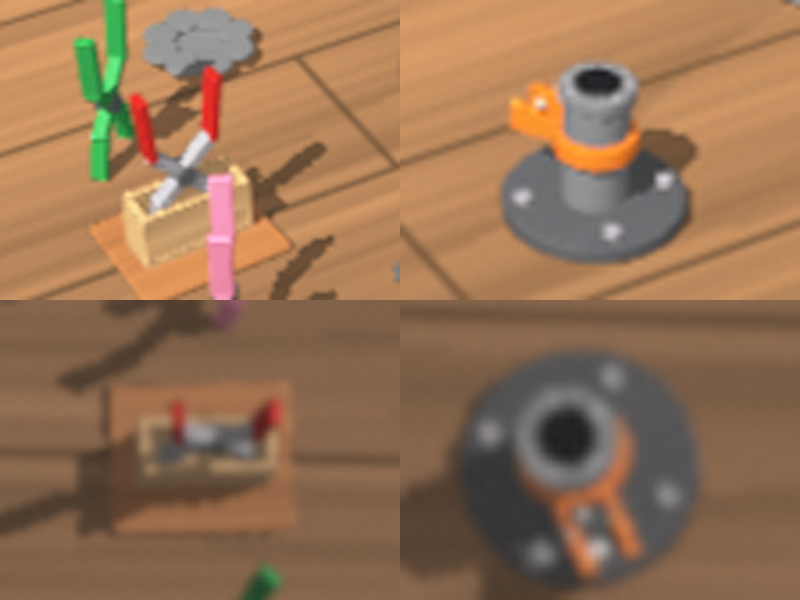

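Upper left of the crop confirms it: the red-handled pliers stand in the pocket, while the green and pink ones are free-standing decoys. Outlet ears point toward −x and a bit −y. Next: coarse positions, then close wrist views.

```bash
cat > h.py <<'E'
from rig import arm
import cv2,numpy as np
def ray(c,u,v):
    d=np.linalg.inv(c["intrinsics"])@np.array([u,v,1.]); T=np.array(c["cam_to_world"])
    return T[:3,3],T[:3,:3]@d
def onz(c,u,v,z):
    o,d=ray(c,u,v); return o+d*(z-o[2])/d[2]
def proj(c,p):
    T=np.linalg.inv(c["cam_to_world"]); q=c["intrinsics"]@(T[:3,:3]@np.array(p)+T[:3,3]); return q[:2]/q[2]
def down(yaw):  # tool down, tool y axis along world direction yaw+90
    c,s=np.cos(yaw),np.sin(yaw); return np.array([[c,s,0],[s,-c,0],[0,0,-1.]])
def save(n,im): cv2.imwrite(f"pics/{n}.png",cv2.cvtColor(im,cv2.COLOR_RGB2BGR))
E
python3 - <<'E'
from h import *
c=arm.get_calibration("top")
# crop px -> image
H=onz(c,278+200/5,160+(455-300)/5,0); print("holder base",H)
O=onz(c,205+580/7.14,187+(465-300)/7.14,0.012); P=onz(c,205+567/7.14,187+(436-300)/7.14,0.09); print("outlet base",O,"pipe top",P)
for n,(u,v) in dict(l=(178,405),r=(275,408)).items(): print("handle",n,onz(c,278+u/5,160+(v-300)/5,0.152))
w=arm.get_calibration("wrist"); T=np.array(w["cam_to_world"]); R=arm.current_tool_rot()
print("K",w["intrinsics"]); print("cam in tool",np.round(R.T@(T[:3,3]-arm.current_ee_pos()),3),np.round(R.T@T[:3,:3],3).tolist())
for p in [(H[0],H[1],.4),(O[0],O[1],.4)]: print(arm.solve_ik(np.array(p),down(0)))
E
```

```text
holder base [ 0.59247088 -0.12979528  0.        ]
outlet base [ 0.52412803 -0.02562811  0.012     ] pipe top [ 0.52375091 -0.01738863  0.09      ]
handle l [ 0.59177473 -0.10266972  0.152     ]
handle r [ 0.59128378 -0.16142008  0.152     ]
K [[340.40735717   0.         277.62336611]
 [  0.         340.40735717 208.94029435]
 [  0.           0.           1.        ]]
cam in tool [ 0.073  0.001 -0.17 ] [[-0.002, -0.966, -0.258], [1.0, -0.002, 0.0], [-0.001, -0.258, 0.966]]
[-1.79961148e+01  2.02549742e+01  6.18284666e+01 -2.54444375e-14
  9.79165592e+01  7.20038852e+01]
[-9.32089740e+00  1.24576335e+01  7.29416439e+01 -2.54444375e-14
  9.46007226e+01  8.06791026e+01]
```

```bash
python3 - <<'E'
from h import *
c=arm.get_calibration("top")
O=onz(c,205+180/7.14,187+(465-300)/7.14,0.012); P=onz(c,205+167/7.14,187+(436-300)/7.14,0.09); print("outlet",O,P)
H=np.array([.592,-.130])
p=arm.current_ee_pos(); arm.move_l(np.array([p[0],p[1],.36]),feed=.3)
def shot(n,x,y,z):
    arm.move_to(np.array([x,y,z]),down(0)); arm.sleep(.2)
    c=arm.get_calibration("wrist"); im=arm.snapshot("wrist"); save(n,im); np.savez("pics/"+n,K=c["intrinsics"],T=c["cam_to_world"])
shot("wh",H[0]+.02,H[1],.30)
shot("wo",P[0]+.01,P[1],.24)
print(arm.current_t(),arm.current_force())
a,b=cv2.imread("pics/wh.png"),cv2.imread("pics/wo.png")
cv2.imwrite("pics/both.png",np.vstack([cv2.resize(a[60:360],(560,300)),cv2.resize(b[60:360],(560,300))]))
E
```

```text
outlet [0.52001157 0.15668053 0.012     ] [0.51979803 0.15695353 0.09      ]
4.7083 [ 0.22750404  0.48502373 -0.55112245]
```

View pics/both.png

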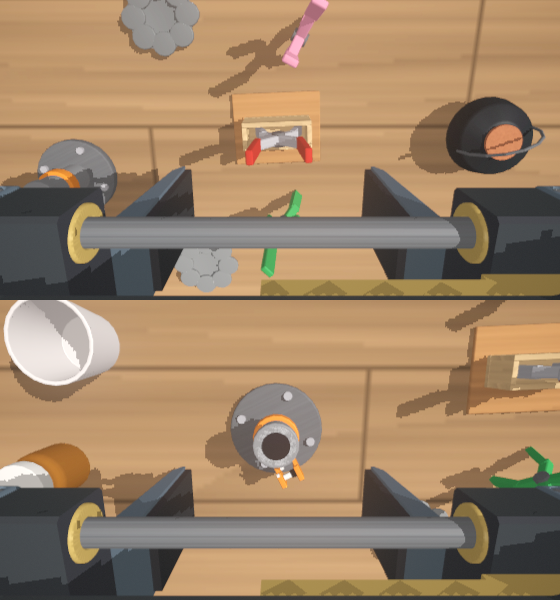

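Top half (wh): holder at about (276,190 in full image) with the red handles at (253,211) and (306,210). Bottom half (wo): outlet base about (276,188), pipe top (276,206), ears at about (291,232). Now a refined crop.

```bash
python3 - <<'E'
import cv2,numpy as np
a,b=cv2.imread("pics/wh.png"),cv2.imread("pics/wo.png")
R=lambda i,x,y:cv2.resize(i[y:y+100,x:x+100],(400,400),interpolation=cv2.INTER_CUBIC)
cv2.imwrite("pics/z.png",np.hstack([cv2.resize(a[145:235,225:330],(630,540))[:, :400+0] if 0 else R(a,226,142),R(b,228,160)]))
h=cv2.cvtColor(a,cv2.COLOR_BGR2HSV); m=((h[...,0]<5)|(h[...,0]>174))&(h[...,1]>180)&(h[...,2]>90); m=m.astype('uint8'); m[:170]=0;m[240:]=0
n,l,s,c=cv2.connectedComponentsWithStats(m)
for i in range(1,n):
    if s[i,4]>20:
        ys,xs=np.where(l==i); print(s[i],c[i],"bottom row xs",xs[ys>=ys.max()-1].mean(),ys.max(),"top row",xs[ys<=ys.min()+1].mean(),ys.min())
h=cv2.cvtColor(b,cv2.COLOR_BGR2HSV); 
m=((h[...,0]>5)&(h[...,0]<16)&(h[...,1]>215)).astype('uint8'); m[:160]=0;m[260:]=0;m[:,:220]=0;m[:,340:]=0
n,l,s,c=cv2.connectedComponentsWithStats(m)
for i in range(1,n):
    if s[i,4]>15: print("orange",s[i],c[i])
m=((h[...,1]<60)&(h[...,2]<130)).astype('uint8'); m[:,:220]=0;m[:,340:]=0; m[265:]=0
cn=max(cv2.findContours(m,0,2)[0],key=cv2.contourArea); hu=cv2.convexHull(cn); print("base",cv2.fitEllipse(hu),cv2.boundingRect(cn))
E
```

```text
[246 200  15  25 203] [252.63054187 213.16256158] bottom row xs 249.27272727272728 224 top row 258.5 200
[305 208   7  14  54] [307.81481481 215.40740741] bottom row xs 308.5 221 top row 307.77777777777777 208
base ((254.82801818847656, 201.66070556640625), (38.24495315551758, 68.46049499511719), 144.02903747558594) (231, 174, 44, 58)
```

View pics/z.png

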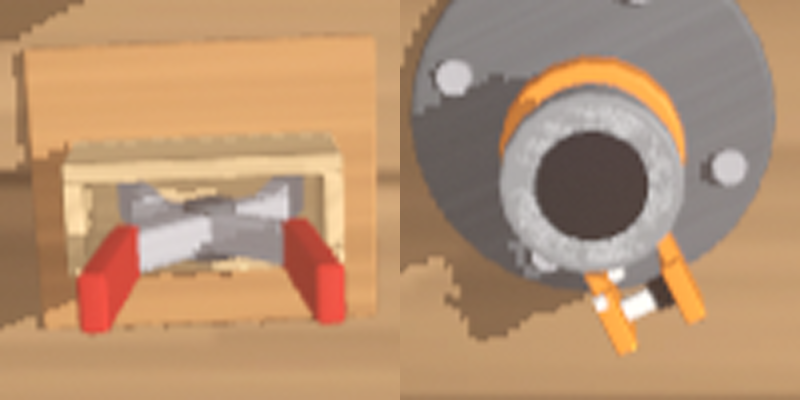

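```bash
python3 - <<'E'
from h import *
def L(n): 
    d=np.load(f"pics/{n}.npz"); return dict(intrinsics=d["K"],cam_to_world=d["T"])
def pts(c,P,ox,oy,z): return np.array([onz(c,ox+u/4-.4,oy+v/4-.4,z)[:2] for u,v in P])
c=L("wh"); q=pts(c,[(24,50),(377,38),(376,315),(44,328)],226,142,.006); print("holder corners",q.round(4).tolist(),"c",q.mean(0)," yaw",[np.degrees(np.arctan2(*(d:=(a-b))[::-1])) for a,b in ((q[0],q[3]),(q[1],q[2]))],[np.degrees(np.arctan2(*(a-b)[::-1]))-90 for a,b in ((q[0],q[1]),(q[3],q[2]))])
r=pts(c,[(63,165),(342,160)],226,142,.052); print("rim far corners",r)
h=pts(c,[(93,299),(330,292)],226,142,.152); print("handle tops",h,h.mean(0),np.linalg.norm(h[0]-h[1]),np.degrees(np.arctan2(*(h[0]-h[1])[::-1]))-90)
c=L("wo"); b=pts(c,[(u-400,v) for u,v in ((455,77),(729,167),(638,-2),(545,258))],228,160,.014); print("bolts",b,b.mean(0)); 
for i,j in((0,1),(2,3)): print(np.degrees(np.arctan2(*(b[i]-b[j])[::-1])))
print("pipe",pts(c,[(192,185)],228,160,.09))
e=pts(c,[(227,351),(295,318)],228,160,.06); print("ear ends",e,e.mean(0),np.linalg.norm(e[0]-e[1]),np.degrees(np.arctan2(*(e[0]-e[1])[::-1]))-90)
E
```

```text
holder corners [[0.638, -0.0694], [0.6417, -0.1885], [0.5441, -0.191], [0.5397, -0.0728]] c [ 0.59085905 -0.13042415]  yaw [np.float64(1.9888542061608054), np.float64(1.4595926850256637)] [np.float64(1.7565605276454619), np.float64(2.153520587932505)]
rim far corners [[ 0.6071321  -0.08627485]
 [ 0.60843453 -0.17303157]]
handle tops [[ 0.59273238 -0.10326689]
 [ 0.59430945 -0.16078722]] [ 0.59352092 -0.13202705] 0.057541936781851766 1.5705239654334946
bolts [[0.53457389 0.19784633]
 [0.50705076 0.11676609]
 [0.55749263 0.14416155]
 [0.47877095 0.17218511]] [0.51947206 0.15773977]
71.24994236685323
-19.59485875367865
pipe [[0.5211858  0.15733739]]
ear ends [[0.46646662 0.14815246]
 [0.47597792 0.12965178]] [0.47122227 0.13890212] 0.02080240053722442 27.207951367194397
```

```bash
cat >> h.py <<'E'
D=np.radians
HO=np.array([.5925,-.1310]); HY=D(1.8); OY=D(26.0)
OC=np.array([.5203,.1575]); ROT=np.array([[np.cos(OY),-np.sin(OY)],[np.sin(OY),np.cos(OY)]]); EARS=OC+ROT@np.array([-.045,.0045])
def p3(xy,z): return np.array([xy[0],xy[1],z])
def st(*a): print(*a,"t",round(arm.current_t(),2),"w",round(arm.current_width()*1e3,2),"gf",round(arm.current_grasp_force(),2),"F",np.round(arm.current_force(),2),"p",np.round(arm.current_ee_pos(),4))
E
python3 - <<'E'
from h import *
p=arm.current_ee_pos(); arm.move_l(p3(p,.32),feed=.3)
arm.move_to(p3(HO,.27),down(HY)); st("above")
arm.move_l(p3(HO,.109),feed=.12); st("down")
for w in (.070,.066,.064,.062,.060,.058): arm.grip(w); st("grip",w)
arm.move_l(p3(HO,.30),feed=.12); st("up")
save("lift_s",arm.snapshot("scene"))
arm.move_to(p3(EARS,.30),down(OY)); arm.move_l(p3(EARS,.19),feed=.15); arm.sleep(.3); st("hover")
save("hov_s",arm.snapshot("scene")); save("hov_w",arm.snapshot("wrist"))
a,b=cv2.imread("pics/hov_s.png"),cv2.imread("pics/hov_w.png")
cv2.imwrite("pics/hov.png",np.hstack([cv2.resize(a[120:240,265:385],(400,400)),cv2.resize(b[130:280,200:350],(400,400))]))
E
```

```text
above t 6.27 w 91.05 gf 0.0 F [0.48 0.35 0.19] p [ 0.5925 -0.1299  0.27  ]
down t 7.76 w 91.25 gf 0.0 F [ 0.17 -0.22 -1.82] p [ 0.5929 -0.1311  0.1097]
grip 0.07 t 8.28 w 69.94 gf 0.0 F [-1.32 -0.12 -0.71] p [ 0.5925 -0.131   0.109 ]
grip 0.066 t 8.57 w 65.75 gf 6.24 F [-0.2  -0.05  2.15] p [ 0.5927 -0.131   0.1092]
grip 0.064 t 8.82 w 63.97 gf 10.09 F [-0.23  1.36  9.  ] p [ 0.593  -0.1311  0.1096]
grip 0.062 t 9.07 w 62.01 gf 13.63 F [-0.36  0.77 14.41] p [ 0.5935 -0.1313  0.1101]
grip 0.06 t 9.32 w 60.39 gf 17.18 F [-0.    1.11 20.41] p [ 0.594  -0.1314  0.1107]
grip 0.058 t 9.59 w 57.85 gf 7.12 F [-1.01  1.67 10.45] p [ 0.5934 -0.1312  0.11  ]
up t 11.33 w 58.08 gf 4.33 F [ 0.21 -1.21 -0.99] p [ 0.5923 -0.1309  0.2994]
hover t 13.7 w 58.29 gf 4.34 F [-0.41 -0.47 -0.51] p [0.4781 0.1419 0.1905]
```

View pics/hov.png

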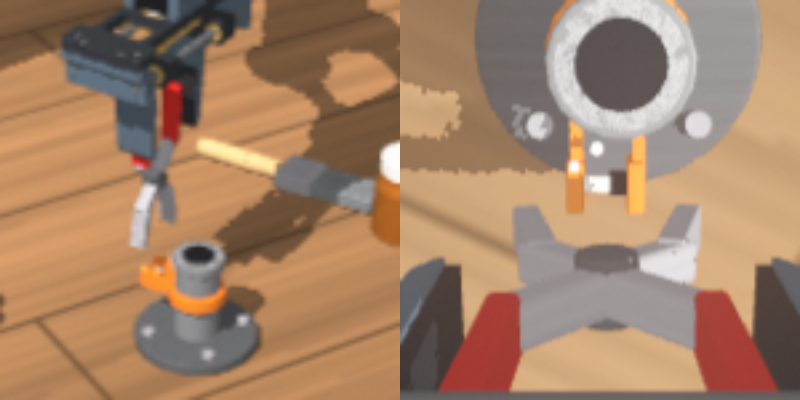

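Hover picture: left shows the pliers upright over the outlet. Right shows the jaw tips at about crop (523,207) and (690,207), straddling the ears at (575,210) and (637,210), with yaw aligned. Next I'll check the pliers' tilt and height in the grip from the tip pixels.

```bash
python3 - <<'E'
from h import *
c=arm.get_calibration("wrist"); p=arm.current_ee_pos(); R=arm.current_tool_rot()
f=lambda q:np.round((proj(c,p+R@np.array(q))-[200,130])*2.667+[400,0],0)
for z in (.094,.097,.100):
    for x in (.004,.007,.010): print("tip",z,x,[f((x,y,z)) .tolist() for y in (-.028,-.02,.02,.028)])
# rivet at local z 56 -> tool z .041
print("rivet top",f((0.007,0,.041)),f((-.007,0,.041)))
Z=lambda q:np.append(EARS+ROT@np.array(q[:2]),q[2])
g=lambda q:np.round((proj(c,Z(q))-[200,130])*2.667+[400,0],0)
print("ear ends predicted outer", [g((-.009,y,.06)).tolist() for y in (.0135,.0075,-.0075,-.0135)], "pipe",g((.045,-.0045,.09)))
E
```

```text
tip 0.094 0.004 [[511.0, 205.0], [538.0, 205.0], [671.0, 205.0], [698.0, 205.0]]
tip 0.094 0.007 [[511.0, 195.0], [538.0, 195.0], [671.0, 195.0], [698.0, 195.0]]
tip 0.094 0.01 [[511.0, 186.0], [537.0, 185.0], [672.0, 185.0], [698.0, 185.0]]
tip 0.097 0.004 [[512.0, 203.0], [539.0, 202.0], [671.0, 202.0], [697.0, 202.0]]
tip 0.097 0.007 [[512.0, 193.0], [538.0, 193.0], [671.0, 193.0], [697.0, 192.0]]
tip 0.097 0.01 [[512.0, 183.0], [538.0, 183.0], [671.0, 183.0], [697.0, 183.0]]
tip 0.1 0.004 [[513.0, 200.0], [539.0, 200.0], [670.0, 200.0], [696.0, 200.0]]
tip 0.1 0.007 [[513.0, 191.0], [539.0, 190.0], [670.0, 190.0], [696.0, 190.0]]
tip 0.1 0.01 [[513.0, 181.0], [539.0, 181.0], [670.0, 181.0], [696.0, 181.0]]
rivet top [604. 248.] [604. 302.]
ear ends predicted outer [[565.0, 215.0], [583.0, 215.0], [627.0, 215.0], [644.0, 215.0]] pipe [619.  65.]
```

The tips sit about 3–4 mm toward local −x, so I'll shift by that, then descend and feel for the ears.

```bash
cat >> h.py <<'E'
def at(dx,dy,z): return p3(EARS+ROT@np.array([dx,dy]),z)
def read(n=6):
    F=[];g=[]
    for _ in range(n): arm.sleep(.02); F.append(arm.current_force()); g.append(arm.current_grasp_force())
    F=np.mean(F,0); return np.r_[ROT.T@F[:2],F[2]],np.mean(g)
E
python3 - <<'E'
from h import *
arm.move_l(at(.003,0,.19),down(OY),feed=.05); F0,g=read(10); print("F0",F0.round(2),g)
arm.move_l(at(.003,0,.142),feed=.05); arm.sleep(.2); F,g=read(10); print("down",(F-F0).round(2),g)
np.save("F0.npy",F)
for w in np.arange(.056,.0429,-.001):
    arm.grip(w); f,g=read(); d=f-F; print(round(w*1e3,1),round(arm.current_width()*1e3,2),"gf",round(g,2),"dF",d.round(2))
    if abs(d[1])>1.5: break
st()
E
```

```text
F0 [ 0.25 -0.15 -1.35] 4.334864191710949
down [ 0.04  0.25 -0.11] 4.335111178457737
56.0 56.0 gf 4.52 dF [-0.25 -0.26 -0.21]
55.0 54.99 gf 4.61 dF [-0.25 -0.3  -0.12]
54.0 53.91 gf 4.72 dF [-0.08 -0.24  0.03]
53.0 53.09 gf 4.85 dF [-0.28  0.05  0.  ]
52.0 52.13 gf 5.09 dF [ 0.03 -0.38 -0.5 ]
51.0 51.14 gf 6.81 dF [-0.27 -0.34 -0.12]
50.0 50.45 gf 8.69 dF [-0.57 -0.15 -0.09]
49.0 49.26 gf 9.12 dF [-0.57 -0.07 -0.15]
48.0 48.01 gf 9.42 dF [-0.27 -0.4  -0.09]
47.0 47.06 gf 10.54 dF [-0.07  1.28  0.85]
46.0 46.08 gf 12.35 dF [-0.2   2.9   2.84]
t 19.21 w 46.08 gf 12.36 F [-1.57  3.19  1.87] p [0.4806 0.1432 0.142 ]
```

```bash
cat >> h.py <<'E'
import json
def close(w,dy,z,wend,step=.0005,follow=.0003,gmax=27,peak=0.,drop=2.5):
    F0=np.load("F0.npy"); prev=None
    while w>wend-1e-6:
        f,g=read(4); d=f-F0
        print(round(w*1e3,2),round(arm.current_width()*1e3,2),"gf",round(g,2),"dF",d.round(2),"dy",round(dy*1e3,2),"z",round(z*1e3,2))
        if g>gmax or abs(d[1])>6 or (prev and prev-g>drop): print("STOP"); break
        prev=g; w-=step
        dy+=np.clip(.00015*d[1],-.0006,.0006)-follow; z+=np.clip(.00008*d[2],-.0003,.0003)
        arm.move_l(at(.003,dy,z),feed=.02); arm.grip(w)
    json.dump([w,dy,z],open("s.json","w")); st()
E
python3 - <<'E'
from h import *
F0=np.load("F0.npy"); dy=0
for _ in range(4):
    f,g=read(); d=f-F0; print(d.round(2),g,dy)
    if abs(d[1])<.5: break
    dy+=.0002*d[1]; arm.move_l(at(.003,dy,.142),feed=.02)
close(.046,dy,.142,.0405)
E
```

```text
[-0.19  2.76  2.44] 12.380363325801227 0
[-0.25  0.49  1.86] 12.104138433933258 0.0005513235397564983
46.0 46.27 gf 12.09 dF [-0.5   0.91  1.16] dy 0.55 z 142.0
45.5 45.77 gf 13.64 dF [-0.34  0.61  2.35] dy 0.39 z 142.09
45.0 45.08 gf 14.4 dF [-0.38  1.05  2.43] dy 0.18 z 142.28
44.5 44.75 gf 15.1 dF [0.16 1.02 1.62] dy 0.04 z 142.47
44.0 44.04 gf 16.19 dF [-0.34  0.76  2.41] dy -0.11 z 142.6
43.5 43.61 gf 16.86 dF [-0.02  1.15  2.58] dy -0.3 z 142.8
43.0 43.15 gf 17.33 dF [-0.59  0.32  1.22] dy -0.42 z 143.0
42.5 42.6 gf 18.3 dF [-0.77  0.36  2.81] dy -0.68 z 143.1
42.0 42.01 gf 18.45 dF [-0.59  0.55  2.09] dy -0.92 z 143.33
41.5 41.57 gf 18.73 dF [-0.45  0.66  1.69] dy -1.14 z 143.49
41.0 41.02 gf 19.23 dF [-0.4   1.36  2.14] dy -1.34 z 143.63
40.5 40.65 gf 19.59 dF [-0.63  0.77  2.24] dy -1.44 z 143.8
t 26.06 w 40.58 gf 19.55 F [ 0.54 -1.27  0.06] p [0.4814 0.1416 0.144 ]
```

```bash
python3 - <<'E'
from h import *
w,dy,z=json.load(open("s.json")); close(.0405,dy,z,.0345,drop=1.8)
E
```

```text
40.5 40.35 gf 19.6 dF [-0.71  0.38  2.26] dy -1.62 z 143.98
40.0 40.41 gf 18.21 dF [-0.32  0.74 -0.88] dy -1.86 z 144.16
39.5 39.98 gf 19.14 dF [-0.09  1.1   2.96] dy -2.05 z 144.09
39.0 39.52 gf 18.64 dF [-0.58  0.32  2.26] dy -2.19 z 144.33
38.5 38.42 gf 17.86 dF [-0.61  0.26  1.79] dy -2.44 z 144.51
38.0 37.72 gf 17.07 dF [-0.44  0.61  3.34] dy -2.7 z 144.65
37.5 37.73 gf 15.39 dF [-0.41  0.14  1.58] dy -2.91 z 144.92
37.0 37.24 gf 14.03 dF [-0.46  0.03  1.44] dy -3.19 z 145.04
36.5 36.66 gf 11.83 dF [-0.26  0.19  0.04] dy -3.48 z 145.16
STOP
t 30.39 w 36.66 gf 11.83 F [-0.08 -0.04 -1.23] p [0.4821 0.14   0.1451]
```

```bash
python3 - <<'E'
from h import *
save("cl_w",arm.snapshot("wrist")); save("cl_s",arm.snapshot("scene"))
a,b=cv2.imread("pics/cl_s.png"),cv2.imread("pics/cl_w.png")
cv2.imwrite("pics/cl.png",np.hstack([cv2.resize(a[160:240,280:360],(400,400)),cv2.resize(b[130:280,200:350],(400,400))]))
E
```

```text
(no output)
```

View pics/cl.png

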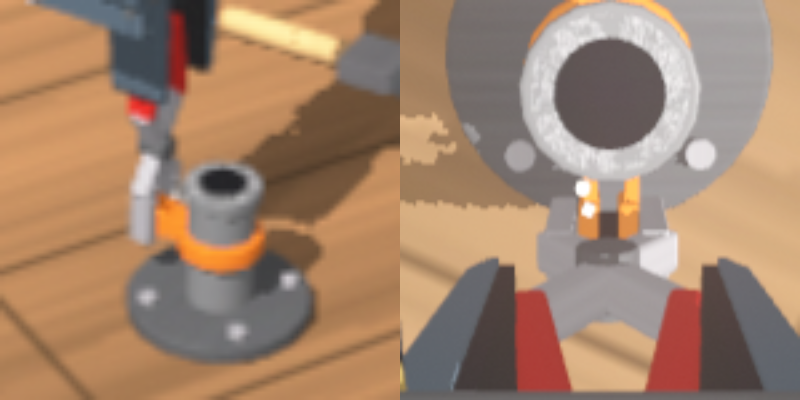

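Left picture: jaws around the ears. Right picture: ears at crop (588,210) and (629,210), outer width about 62 px, or roughly 17 mm (27−9=18 expected), with gf back at spring level. So it has clicked. Opening and checking.

```bash
python3 - <<'E'
from h import *
_,dy,z=json.load(open("s.json")); F0=np.load("F0.npy")
for w in (.0385,.041,.044,.050,.055,.058):
    arm.grip(w); f,g=read(3); print(w,round(g,2),(f-F0).round(2))
dy=-.0035
arm.move_l(at(.003,dy,.195),feed=.08); st()
c=arm.get_calibration("wrist"); im=arm.snapshot("wrist"); save("op_w",im); np.savez("pics/op_w",K=c["intrinsics"],T=c["cam_to_world"])
b=cv2.imread("pics/op_w.png"); cv2.imwrite("pics/op.png",cv2.resize(b[130:280,200:350],(600,600),interpolation=cv2.INTER_CUBIC))
p=arm.current_ee_pos(); R=arm.current_tool_rot()
f=lambda q:np.round((proj(c,p+R@np.array(q))-[200,130])*4,0).tolist()
print("tip pred",f((.007,-.02,.097)),f((.007,.02,.097)),f((-.007,.02,.097)))
E
```

```text
0.0385 11.42 [-0.28  0.33  0.04]
0.041 10.95 [-0.48 -0.04 -0.21]
0.044 10.34 [-0.38 -0.51 -0.03]
0.05 8.7 [-0.59  0.11  0.24]
0.055 4.61 [-0.62 -0.4   0.04]
0.058 4.33 [ 0.17 -0.25 -0.36]
t 33.27 w 57.93 gf 4.33 F [ 1.16  0.37 -1.85] p [0.4819 0.14   0.1947]
tip pred [208.0, 289.0] [406.0, 289.0] [405.0, 356.0]
```

View pics/op.png

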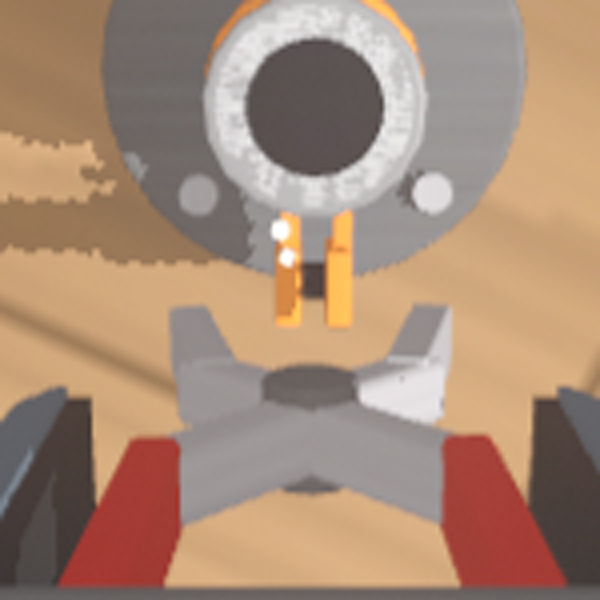

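Both ears stay shut (crop 288 and 340, row 290) after the jaws opened and left. Returning the pliers.

```bash
python3 - <<'E'
from h import *
p=arm.current_ee_pos(); arm.move_l(p3(p,.30),feed=.2)
arm.move_to(p3(HO,.30),down(HY)); arm.move_l(p3(HO,.175),feed=.15); arm.sleep(.2); F0,g=read(8); st("above pocket")
z=.175
for zt in np.r_[np.arange(.165,.124,-.01),np.arange(.122,.105,-.0015)]:
    arm.move_l(p3(HO,zt),feed=.06); f,g=read(3); d=f-F0
    if np.abs(d).max()>1.5: print(round(zt,4),d.round(2),round(g,2))
    if d[2]>4 or abs(d[:2]).max()>5: break
st("end")
save("in_s",arm.snapshot("scene")); a=cv2.imread("pics/in_s.png"); cv2.imwrite("pics/in.png",cv2.resize(a[190:290,190:310],(720,600),interpolation=cv2.INTER_CUBIC))
E
```

```text
above pocket t 36.43 w 57.99 gf 4.33 F [-0.24 -0.58 -1.59] p [ 0.5926 -0.1311  0.1754]
0.11 [ 0.78 -0.24  4.16] 5.38
end t 40.97 w 58.03 gf 5.42 F [0.08 0.53 2.82] p [ 0.5927 -0.1311  0.1102]
```

It bottomed at the same height (0.110) as when picked. Release and withdraw.

```bash
python3 - <<'E'
from h import *
for w in (.061,.064,.067,.072,.089): arm.grip(w); 
st("open"); arm.move_l(p3(HO,.30),feed=.12); arm.sleep(.3); st("up")
arm.move_to(p3(HO+[.02,0],.30),down(0)); arm.sleep(.3)
c=arm.get_calibration("wrist"); save("end_w",arm.snapshot("wrist")); save("end_s",arm.snapshot("scene"))
a,b=cv2.imread("pics/end_s.png"),cv2.imread("pics/end_w.png")
cv2.imwrite("pics/end.png",np.hstack([cv2.resize(a[190:290,190:290],(400,400)),cv2.resize(b[142:242,226:326],(400,400))]))
E
```

```text
open t 42.62 w 88.94 gf 0.0 F [ 0.18  0.11 -0.39] p [ 0.5925 -0.131   0.11  ]
up t 44.65 w 89.07 gf 0.0 F [0.19 0.26 0.65] p [ 0.5925 -0.131   0.2998]
```

View pics/end.png

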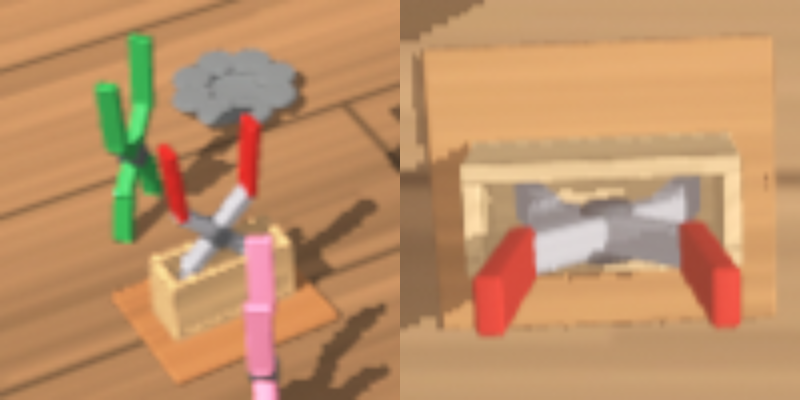

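The pliers stand in the pocket as at the start: handle ends at crop (490,303) and (727,297), compared with (93,299) and (330,292) in the first crop. Their depth also matches.

```bash
python3 -c "
from rig import arm
print(arm.sign_off())"
```

```text
the job is handed in; nothing more can be done
None
```

The clip clicked shut and stayed shut after the jaws let go, the red pliers are back upright and fully down in the holder, and the job is handed in at about 46 s of the 72 s allowed.

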